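# Set and lock the bench air regulator

### The job

Set the bench air regulator and lock it: turn its black knob counter-clockwise until the pointer ridge on the knob points at the raised mark block on the ring, go on a little at a time to the lock notch that comes just past the mark, and pull the knob up there until it clicks into its raised, locked position; then let go. Do not force the lock: if the knob will not come up with a light pull (well under 15 N), ease off, turn it a touch further and try again; leave the small things standing round the regulator where they are.

Things in the scene. Friction and masses are not known exactly. Their poses are not given: they have to be found in the camera images.
- regulator: Bench air regulator, bolted down: 116 x 116 x 8 mm dark foot plate, 68 mm square aluminium body, round aluminium bonnet of 74 mm diameter up to 86 mm height, small round gauge on the side facing its own -x, a capped port on either side (+y, -y). Origin: centre of the underside; the knob's vertical axis passes through it.
- mark_ring: Black ring of 88 mm diameter round the top of the bonnet, fixed, at a different angle each time. Origin on the knob's axis at bench height; its +x axis points to the middle of the mark block. The mark's lock notch is hidden and can only be felt: it lies anywhere from 0.09 to 0.41 rad counter-clockwise past that line and takes the tooth within about 0.05 rad of its own middle.
- mark (a point): Middle of the top of the raised mark block, a bright aluminium arc about 14 mm long (about 21 degrees of the ring) and 12 mm wide, standing 4 mm above the black ring, its middle 40 mm from the knob's axis, 87.5 mm above the bench. The knob can also lock in two other notches, 0.9 rad either side of the right one: wrong settings.
- knob_grip (a point): On the axis of the black ribbed round knob (42 mm diameter, 42 mm tall, 90 to 132 mm above the bench when down), 118 mm above the bench when down: a good height to grip. Keep the fingertips above 92 mm. Round, so it can be gripped at any yaw from above; a grip of 30 N holds it. Its x axis is the direction of the pointer ridge.
- pointer_tip (a point): Outer end of the bright pointer ridge on top of the knob, 20 mm from the axis, at the height of the knob's top (132 mm when down).
- knob_turn (a joint): Angle of the knob in rad in the regulator's frame: 0 when the ridge points along the regulator's -x (over the gauge), growing counter-clockwise seen from above, range -1.0 to 2.0. Turning takes about 0.05 N m. It always starts clockwise of the mark, 0.35 to 1.05 rad away from its middle.
- knob_lift (a joint): Height of the knob in m: 0 down on a solid seat (turns freely), about 0.011 clicked up (locked). With the notch lined up the click takes 3 to 5 N of upward pull, greatest at the start; past half way (5.5 mm) the knob springs up by itself, before that it springs back down. A soft stop at 11.5 mm ends the travel.
- tooth: Lock tooth, hidden in the bonnet, 28 mm from the axis under the ridge, turning and lifting with the knob (origin on the knob's axis). It rises only into a hidden notch; elsewhere the knob is held fast after about 2 mm of lift, the load growing by about 8 N for each further mm. The load on it must stay under 20 N.
- parts_pot1: Bystander: screw-top parts pot, 43 mm diameter, 31 mm tall. Origin: centre of the underside.
- loupe: Bystander: black watchmaker's loupe, 38 mm diameter, 30 mm tall. Origin: centre of the underside.
- workpiece1: Bystander: flat metallic engraving practice piece, 34 x 52 x 9 mm. Origin: centre of the underside.

How it is judged (in metres and radians):
On the way:
1. the knob, still down, has its pointer at the mark block (y of pointer_tip in the frame of mark_ring between -0.0065 and 0.0065 m and x of pointer_tip in the frame of mark_ring above 0.01 m and value of joint knob_lift below 0.004 m), for 0.1 s.
At the end, for the whole second after the job is handed in: The knob stands clicked up (lift more than 8.5 mm) and at rest, and its pointer tip is between 3 mm short of (about 9 degrees clockwise) and 11 mm past (about 33 degrees counter-clockwise) the line from the knob's axis to the middle of the mark block (value of joint knob_lift above 0.0085 m and y of pointer_tip in the frame of mark_ring between -0.003 and 0.011 m and x of pointer_tip in the frame of mark_ring above 0.01 m and velocity of joint knob_lift between -0.01 and 0.01 m/s); the robot touches nothing.
It fails at once if the lock tooth is loaded with more than 20 N (knob forced up or forced round in the lock) (contact force between tooth and anything else above 20 N).
It fails at once if the parts pot is pushed out of its place by more than 15 mm (distance of parts_pot1 from where it was at the start of the episode above 0.015 m).
It fails at once if the loupe is pushed out of its place by more than 15 mm (distance of loupe from where it was at the start of the episode above 0.015 m).
It fails at once if the practice piece is pushed out of its place by more than 15 mm (distance of workpiece1 from where it was at the start of the episode above 0.015 m).
It also fails if it takes over 64 s, if anything falls off the work surface, if the arm or the gripper's body presses on something with over 40 N, if the wrist force passes 120 N, or if a joint passes its speed limit or range.

### The arm

A 6-joint arm with a two-finger parallel gripper is mounted at the origin on a cart in front of the work surface, level with it; the furniture and walls round the work are solid. World frame = base frame: x ahead of the robot, y to its left, z up, the work surface at z = 0. Lengths are in mm, angles in rad, forces in N, time in s.
With the tool pointing down it reaches from about 275 to 1000 mm from the base axis. Payload 8.4 kg.
Tool frame: the origin (TCP) lies at the very end of the fingers, on their centre line; the grasp point (between the pads) lies 19 mm behind it; z points along the fingers, y is the direction in which the jaws open and shut (so a half turn about z gives the same grasp; the last joint's range is limited). The gripper opens to 85 mm and grips with 20 to 120 N. Pads are 22 mm wide; open, the fingers measure 114 mm over their backs; the gripper's body (76 mm by 85 mm) begins 54 mm behind the grasp point. The pads swing forward as they close: fully open they stand 13 mm farther back than shut.
Start: joints at [1.27, 0.353, 1.633, -0, 1.155, -0.002], TCP at [183.982, 597.309, 231.281] pointing down, gripper open.
Joint ranges: [-2.63, 2.63], [-0.92, 2.1], [0.06, 2.66], [-1.3, 4.44], [0, 2.69], [-3.02, 3.02]. Speed limits (rad/s): [2.22, 2.22, 2.79, 3.14, 3.14, 3.14].

### API

Orientations are given as [roll, pitch, yaw] about the fixed x, y, z axes, in that order (R = Rz(yaw) Ry(pitch) Rx(roll)).
In Python, from rig import sense, grab_frame, get_calibration, sign_off, boxes_of, trace gives the robot as it stands.
- The arm moves only by the tool servo_tool, never from a script. Its argument "rows" is a list of rows, each a list of 3 entries, a list of its own where there are three numbers: the finger opening in mm, from 0 to 85.4, then the shift along the tool's x, y, z in mm, then the turn, a rotation vector about the tool's x, y, z in degrees. A call has 1 to 8 rows; each row shifts and turns the commanded pose from where the row before left it, along the tool's axes as they then stand; what a row does not reach is not made up. A row lasts 1/8 s, in which the tool goes at most 62.5 mm and 10.7 degrees, less where a joint would pass 70% of its speed; a pose out of reach is approached as far as the arm can. A call is refused whole if a number of a shift passes 62.5 or a number of a turn 10.7, either way. A call with a gripper value outside its range is refused whole. The fingers move at their own pace and stop on an object; "force" is the grip in N (left out, the last holds). Time passes only in rows, so rows that do not move let the fingers close. It gives the time, the measured TCP pose, the force and the opening at its end, in the units of the state.
- sense(): the state, without advancing time (a new reading comes with each control period).
- grab_frame(name): name is "scene" or "side" or "wrist"; returns the picture (384x512x3 uint8, blue, green, red); there is no depth.
- get_calibration(name): a dict with "intrinsics" (3x3 intrinsics, pixels), "k1" (the pictures are not rectified: a ray, as slopes to the right and down, at radius r is drawn at 1 + k1 r^2 times it, then the intrinsics apply), "world_to_cam" (4x4, takes a point from world to camera coordinates). Camera axes: x right, y down, z forward; pixel columns grow to the right and rows downward; lengths in mm; the calibration is good to about 2 mm. A picture is of the moment at which its call begins: read the wrist's pose just before it. get_calibration takes no time and is no camera call; for the wrist camera it gives the pose at the moment of the call.
- sign_off(): hands the job in, once; it reports no verdict.
Trained networks look in the newest picture that a camera, given by its name, has taken for a name from the list of things; names that differ only in an ending like _2 or _b are one class to them, and where a whole thing is asked for, a point or a joint stands for the part that bears it (a point fixed in the world has none). Each returns a list of dicts, best first, with "conf" (0 to 1); they miss things now and then, are a little off and sometimes report something else, mostly with a low value. They report only what shows in the picture. A call takes as long as a camera call.
- boxes_of(camera, thing): "centre" ([x, y, z] in mm, in the coordinates of the camera as it stood for that picture, good to about 4 mm: the middle of the surface that is visible of it).
- trace(camera, thing): "mask" (384x512 bool, what is visible of it).
The state is a dict: "clock": time; "qpos": joint angles; "qvel": joint speeds; "joint_efforts": joint torques, N m; "eef_pos": TCP position; "tcp_rot": TCP orientation; "contact_force": force on the tool from outside, world axes, zero at the start; "wrist_torque": the same for the moment, N m; "opening": opening from 0.0 (shut) to 1.0 (fully open).
Only numpy, scipy, OpenCV 4.12 (cv2) and the standard library are available. Lean on these libraries where they do the work, as an engineer would, in place of code of your own. Each camera call takes 0.05 s, during which the arm holds its last target. There are 200 camera calls.

## Working session

There is one attempt and no reset: what is moved stays moved. The work goes in short steps, Python scripts to look and compute and a tool call to move; the robot and the scene stay as the last step left them, time stands still between calls to the robot, and variables do not carry over. Pictures are saved under pics/ and viewed, about 8 in all and at most 12, crops included, and the job is handed in when it is done.

Besides the shell and the picture viewer there is one more tool, called after "Request:" by a JSON object that holds its "name" and its "arguments", one argument or row to a line. servo_tool: Moves the arm, as the interface text tells. Its arguments: {"type":"object","properties":{"rows":{"type":"array","items":{"type":"array"}},"force":{"type":"number"}},"required":["rows"]}

```bash
mkdir -p pics
cat > h.py <<'E'
import numpy as np, cv2
from rig import *
def ray(c,uv):
    K=c["intrinsics"];K=np.array(K);p=(np.array(uv,float)-K[:2,2])/[K[0,0],K[1,1]]
    s=p.copy()
    for _ in range(20): s=p/(1+c["k1"]*(s@s))
    T=np.array(c["world_to_cam"]);R,t=T[:3,:3],T[:3,3]
    return -R.T@t, R.T@np.array([s[0],s[1],1])
def at_z(c,uv,z):
    o,d=ray(c,uv); return o+d*(z-o[2])/d[2]
def c2w(c,p):
    T=np.array(c["world_to_cam"]);return T[:3,:3].T@(np.array(p)-T[:3,3])
def proj(c,P):
    T=np.array(c["world_to_cam"]);q=T[:3,:3]@np.array(P)+T[:3,3];s=q[:2]/q[2]
    s=s*(1+c["k1"]*(s@s));K=np.array(c["intrinsics"]);return K[:2,:2]@s+K[:2,2]
E
python3 - <<'E'
from h import *
s=sense();print(s)
for n in["scene","side","wrist"]:
    c=get_calibration(n);f=grab_frame(n);cv2.imwrite(f"pics/{n}0.png",f)
    print(n,c["k1"],c2w(c,[0,0,0]).round())
    for t in["regulator","knob_grip","mark","pointer_tip","parts_pot1","loupe","workpiece1"]:
        b=boxes_of(n,t)
        print(t,[(round(x["conf"],2),c2w(c,x["centre"]).round(0).tolist()) for x in b[:2]])
a=[cv2.imread(f"pics/{n}0.png") for n in["scene","wrist"]]
cv2.imwrite("pics/both.png",cv2.resize(np.vstack(a),(400,600)) if 0 else cv2.resize(np.hstack(a),(800,300)))
E
```

```text
{'clock': 0.0, 'qpos': array([ 1.26959809e+00,  3.53671150e-01,  1.63415411e+00, -2.68975111e-06,
        1.15519253e+00, -2.38191087e-03]), 'qvel': array([-0.00027558,  0.00080772, -0.0001232 , -0.00018143, -0.00041452,
        0.00094955]), 'joint_efforts': array([-2.59026347e-04, -6.05253196e+01, -3.42063224e+01, -3.15538819e-05,
        9.44662490e-03, -1.34762396e-05]), 'eef_pos': array([183.83876876, 596.84151109, 230.53876816]), 'tcp_rot': array([-3.14016751e+00, -9.35324342e-07,  2.84277741e+00]), 'contact_force': array([-0.89347819, -0.57003437, -0.50119489]), 'wrist_torque': array([-0.02861117, -0.02004956, -0.0339525 ]), 'opening': 1.0011977885570034}
scene -0.1005656245466129 [ -14. -445.  887.]
regulator [(0.83, [515.0, -140.0, 39.0])]
knob_grip [(0.69, [525.0, -127.0, 124.0])]
mark [(0.69, [509.0, -146.0, 85.0])]
pointer_tip [(0.7, [523.0, -127.0, 131.0])]
parts_pot1 [(0.61, [532.0, 2.0, 31.0]), (0.21, [511.0, -139.0, 83.0])]
loupe [(0.82, [529.0, -242.0, 22.0])]
workpiece1 [(0.59, [643.0, -220.0, 8.0]), (0.18, [525.0, -128.0, 125.0])]
side -0.05741951094175322 [ 169. -614.  497.]
regulator [(0.95, [518.0, -143.0, 32.0]), (0.63, [525.0, -136.0, 121.0])]
knob_grip []
mark [(0.76, [516.0, -154.0, 84.0]), (0.45, [523.0, -136.0, 120.0])]
pointer_tip [(0.86, [532.0, -139.0, 121.0])]
parts_pot1 [(0.55, [535.0, -4.0, 27.0])]
loupe [(0.96, [537.0, -250.0, 23.0]), (0.49, [527.0, -136.0, 123.0])]
workpiece1 [(0.57, [642.0, -226.0, 9.0])]
wrist -0.06559456944354979 [122. 618. 373.]
regulator []
knob_grip []
mark []
pointer_tip []
parts_pot1 []
loupe []
workpiece1 []
```

Run:
```python
from h import *
a=cv2.imread("pics/scene0.png");c=get_calibration("scene")
u=proj(c,[525,-130,110]).astype(int);print(u)
b=cv2.imread("pics/side0.png");v=proj(get_calibration("side"),[525,-130,100]).astype(int);print(v)
def crop(i,u,r): 
    x0=max(0,min(512-2*r,u[0]-r));y0=max(0,min(384-2*r,u[1]-r));print(x0,y0);return cv2.resize(i[y0:y0+2*r,x0:x0+2*r],(400,400),interpolation=cv2.INTER_CUBIC)
cv2.imwrite("pics/v1.png",np.vstack([np.hstack([crop(a,u,45),crop(b,v,60)]),np.hstack([cv2.resize(a,(266,200)),cv2.resize(b,(266,200)),np.zeros((200,268,3),np.uint8)])]))
for n in("scene","side"):
    pass
```

```text
[316 226]
[299 237]
271 181
239 177
```

View pics/v1.png

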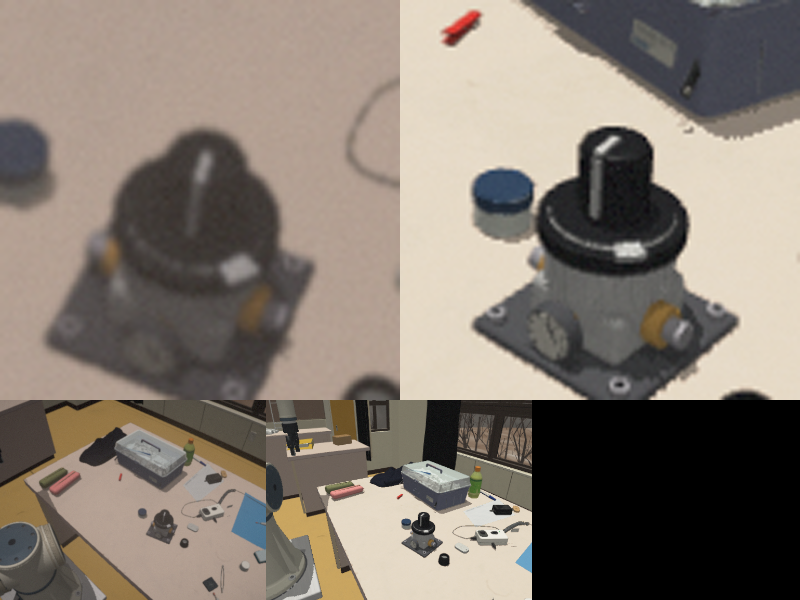

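Request:
{"name": "servo_tool", "arguments": {
  "rows": [
    [85, [-38, -42, 0], [0, 0, 0]],
    [85, [-38, -42, 0], [0, 0, 0]],
    [85, [-38, -42, 0], [0, 0, 0]],
    [85, [-38, -42, 0], [0, 0, 0]],
    [85, [-38, -42, 0], [0, 0, 0]],
    [85, [-38, -42, 0], [0, 0, 0]],
    [85, [-38, -42, 0], [0, 0, 0]],
    [85, [-38, -42, 0], [0, 0, 0]]
  ]
}}

```text
clock: 2.2
eef_pos: [376.3, 185.1, 231.6]
tcp_rot: [3.141, 0.001, 2.843]
contact_force: [0.6, 0.9, -0.3]
opening: 0.993
```

Request:
{"name": "servo_tool", "arguments": {
  "rows": [
    [85, [-38, -42, 0], [0, 0, 0]],
    [85, [-38, -42, 0], [0, 0, 0]],
    [85, [-38, -42, 0], [0, 0, 0]],
    [85, [-38, -42, 0], [0, 0, 0]],
    [85, [-38, -42, 0], [0, 0, 0]],
    [85, [-38, -42, 0], [0, 0, 0]],
    [85, [0, 0, 0], [0, 0, 0]]
  ]
}}

```text
clock: 3.08
eef_pos: [520.7, -124.5, 231.3]
tcp_rot: [-3.141, 0.001, 2.839]
contact_force: [-0.3, 0.4, -0.5]
opening: 0.994
```

```bash
cat > look.py <<'E'
from h import *
import sys
k=sys.argv[1]
s=sense();print(s["clock"],s["qpos"].round(2),s["eef_pos"].round(1),s["tcp_rot"].round(3),s["contact_force"].round(1))
c=get_calibration("wrist");f=grab_frame("wrist");cv2.imwrite(f"pics/w{k}.png",cv2.resize(f,(768,576)))
np.save(f"w{k}.npy",np.array(c["world_to_cam"]))
for t in["knob_grip","mark","pointer_tip","regulator","mark_ring"]:
    b=boxes_of("wrist",t)
    for x in b[:2]:
        w=c2w(c,x["centre"]);print(t,round(x["conf"],2),w.round(1),proj(c,w).round()*1.5)
E
python3 look.py 1
```

```text
3.075 [-0.24  0.21  1.83 -0.    1.1  -1.51] [ 520.7 -124.5  231.3] [-3.141e+00  1.000e-03  2.839e+00] [-0.3  0.4 -0.5]
knob_grip 0.88 [ 532.7 -117.7  135.1] [397.5 306. ]
mark 0.79 [ 524.4 -123.5   83.2] [384. 273.]
mark 0.22 [ 526.6 -117.7  132.4] [394.5 294. ]
pointer_tip 0.82 [ 528.9 -122.2  127.7] [388.5 298.5]
regulator 0.74 [ 513.8 -113.6   82.7] [393.  253.5]
mark_ring 0.95 [ 526.1 -122.7   85. ] [385.5 276. ]
```

View pics/w1.png

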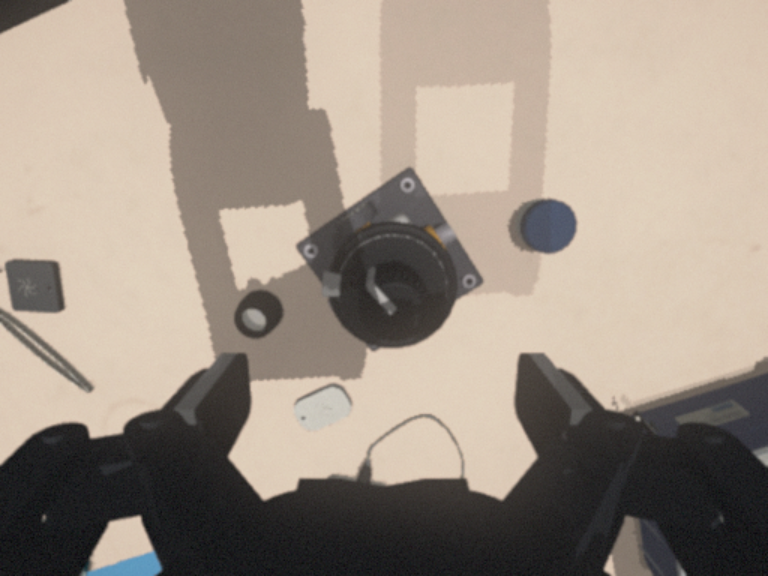

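```bash
cat > fit.py <<'E'
from h import *
from scipy.optimize import minimize
import sys
c=get_calibration("wrist");f=grab_frame("wrist");cv2.imwrite(f"pics/f{sys.argv[1]}.png",f)
m={}
for t in["mark_ring","knob_grip","mark","pointer_tip"]:
    b=trace("wrist",t)
    if b:m[t]=np.array(b[0]["mask"],bool);ys,xs=np.nonzero(m[t]);print(t,round(b[0]["conf"],2),xs.size,xs.min(),xs.max(),ys.min(),ys.max())
def poly(p,r,zs):
    a=np.linspace(0,2*np.pi,72);P=[proj(c,[p[0]+r*np.cos(t),p[1]+r*np.sin(t),z]) for z in zs for t in a]
    return cv2.convexHull(np.array(P,np.float32))
def iou(p,mask,r,zs):
    h=poly(p,r,zs);im=np.zeros(mask.shape,np.uint8);cv2.fillPoly(im,[np.round(h*16).astype(np.int32)],1,cv2.LINE_8,4)
    return -(mask&(im>0)).sum()/(mask|(im>0)).sum()
def hull(mask):
    q=np.argwhere(mask)[:,::-1].astype(np.int32);im=np.zeros(mask.shape,np.uint8);cv2.fillPoly(im,[cv2.convexHull(q)],1);return im>0
if "mark_ring" in m:
    M=m["mark_ring"].copy()
    if "mark" in m:M|=m["mark"]
    M=hull(M)
    r=minimize(iou,[527,-130],args=(M,44,[70,83.5]),method="Nelder-Mead",options=dict(initial_simplex=[[515,-140],[535,-140],[525,-115]]));print("ring",r.x.round(1),r.fun)
if "knob_grip" in m:
    r=minimize(iou,[527,-130],args=(hull(m["knob_grip"]),21,[90,132]),method="Nelder-Mead",options=dict(initial_simplex=[[515,-140],[535,-140],[525,-115]]));print("knob",r.x.round(1),r.fun)
# mark: bright pixels in ring
g=cv2.cvtColor(f,cv2.COLOR_BGR2GRAY)
cx=r.x
h=poly(cx,43,[86]);im=np.zeros(g.shape,np.uint8);cv2.fillPoly(im,[np.round(h).astype(np.int32)],1)
h2=poly(cx,35.5,[86]);cv2.fillPoly(im,[np.round(h2).astype(np.int32)],0)
h2=poly(cx,22,[92,132]);cv2.fillPoly(im,[np.round(h2).astype(np.int32)],0)
th=95
n,l,st,ce=cv2.connectedComponentsWithStats(((im>0)&(g>th)).astype(np.uint8))
for i in range(1,n):
    if st[i,4]>15:
        w=at_z(c,ce[i],87.5);print("bright ring",st[i,4],ce[i].round(),w.round(1),np.hypot(*(w[:2]-cx)).round(1),"ang",np.degrees(np.arctan2(*(w[:2]-cx)[::-1])).round(1))
if "mark" in m:
    w=at_z(c,np.argwhere(m["mark"]).mean(0)[::-1],87.5);print("mark mask ang",w.round(1),np.degrees(np.arctan2(*(w[:2]-cx)[::-1])).round(1))
im[:]=0;cv2.fillPoly(im,[np.round(poly(cx,20.5,[132])).astype(np.int32)],1)
ys,xs=np.nonzero((im>0)&(g>th))
W=np.array([at_z(c,q,132)[:2] for q in zip(xs,ys)])-cx
if len(W):
    mm=W.mean(0);e=np.linalg.svd(W-mm)[2][0];e*=np.sign(e@mm)
    print("ridge n",len(W),"mean",mm.round(1),"ang mean",np.degrees(np.arctan2(mm[1],mm[0])).round(1),"axis",np.degrees(np.arctan2(e[1],e[0])).round(1))
E
python3 fit.py 1
```

```text
mark_ring 0.78 1736 211 301 151 234
knob_grip 0.76 2011 234 281 178 230
mark 0.79 1567 211 300 151 234
ring [ 535.3 -121.6] -0.9553026554510968
knob [ 534.3 -121. ] -0.894393741851369
bright ring 115 [217. 194.] [ 521.9 -158.8   87.5] 39.8 ang -108.1
bright ring 72 [278. 225.] [ 570.7 -109.7   87.5] 38.1 ang 17.2
mark mask ang [ 527.5 -121.7   87.5] -174.0
ridge n 61 mean [-5.9 -3.7] ang mean -147.9 axis -155.2
```

Request:
{"name": "servo_tool", "arguments": {
  "rows": [
    [85, [0, 0, 0], [0, 0, 10.5]],
    [85, [0, 0, 0], [0, 0, 10.5]],
    [85, [0, 0, 0], [0, 0, 10.5]],
    [85, [0, 0, 0], [0, 0, 10.5]],
    [85, [0, 0, 0], [0, 0, 10.5]],
    [85, [0, 0, 0], [0, 0, 10.5]],
    [85, [0, 0, 0], [0, 0, 10.5]],
    [85, [0, 0, 0], [0, 0, 10.5]]
  ]
}}

```text
clock: 4.62
eef_pos: [519.3, -121.0, 231.3]
tcp_rot: [3.142, 0.0, 1.371]
contact_force: [-0.2, -0.2, -0.4]
opening: 0.994
```

```bash
python3 fit.py 2; python3 -c "
from h import *
s=sense();print(s['clock'],s['qpos'].round(2),s['eef_pos'],s['tcp_rot'])
cv2.imwrite('pics/f2b.png',cv2.resize(cv2.imread('pics/f2.png'),(768,576)))"
```

```text
mark_ring 0.63 1825 228 314 132 222
knob_grip 0.62 2028 249 298 158 210
mark 0.95 1840 228 314 131 221
pointer_tip 0.85 1935 250 297 159 209
ring [ 535.5 -121.3] -0.963928174161767
knob [ 535.9 -120.2] -0.9099608525445846
bright ring 95 [264. 215.] [ 521.3 -156.9   87.5] 39.6 ang -111.6
bright ring 16 [285. 216.] [ 542.3 -162.    87.5] 42.3 ang -81.3
mark mask ang [ 536.1 -116.    87.5] 86.9
ridge n 126 mean [-8.1 -5. ] ang mean -148.4 axis -154.7
4.875 [-0.23  0.21  1.83 -0.    1.1  -0.04] [ 519.31174524 -121.13113827  231.30853872] [3.14156123e+00 1.27731859e-05 1.38097271e+00]
```

View pics/f2b.png

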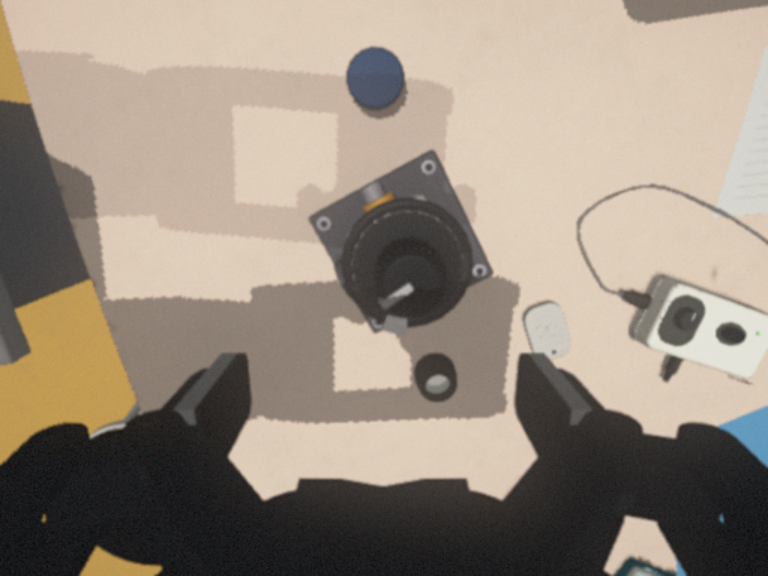

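Request:
{"name": "servo_tool", "arguments": {
  "rows": [
    [85, [3, 16, 10], [0, 0, 0]],
    [85, [0, 0, 30], [0, 0, 0]],
    [85, [0, 0, 35], [0, 0, 0]],
    [85, [0, 0, 30], [0, 0, 0]],
    [85, [0, 0, 16], [0, 0, 0]],
    [85, [0, 0, 10], [0, 0, 0]],
    [85, [0, 0, 0], [0, 0, 0]]
  ],
  "force": 35
}}

```text
clock: 5.75
eef_pos: [535.8, -121.4, 100.0]
tcp_rot: [-3.141, -0.0, 1.377]
contact_force: [0.0, -0.2, -0.2]
opening: 0.998
```

```bash
python3 fit.py 3; python3 -c "
from h import *
s=sense();print(s['clock'],s['eef_pos'],s['tcp_rot'],s['contact_force'])
cv2.imwrite('pics/f3b.png',cv2.resize(cv2.imread('pics/f3.png'),(768,576)))"
```

```text
mark_ring 0.87 3791 180 330 153 282
knob_grip 0.92 8326 208 303 201 311
mark 0.56 3715 181 330 153 279
pointer_tip 0.96 8285 208 303 201 311
ring [ 536.1 -121. ] -0.9048946370832869
knob [ 536.1 -120.1] -0.8947918845429826
bright ring 16 [228. 174.] [528.9 -84.6  87.5] 36.3 ang 101.5
bright ring 26 [285. 176.] [557.8 -91.3  87.5] 36.0 ang 53.1
bright ring 192 [185. 243.] [ 496.4 -119.    87.5] 39.8 ang 178.3
bright ring 133 [323. 254.] [ 571.7 -140.5   87.5] 41.0 ang -29.8
mark mask ang [ 539.7 -102.3   87.5] 78.7
ridge n 901 mean [-7.4 -9.2] ang mean -128.9 axis 171.1
6.0 [ 536.19854131 -121.55729227  101.16130419] [3.14001779e+00 6.04436119e-05 1.37676300e+00] [1.03042519 0.73420491 0.07869073]
```

View pics/f3b.png

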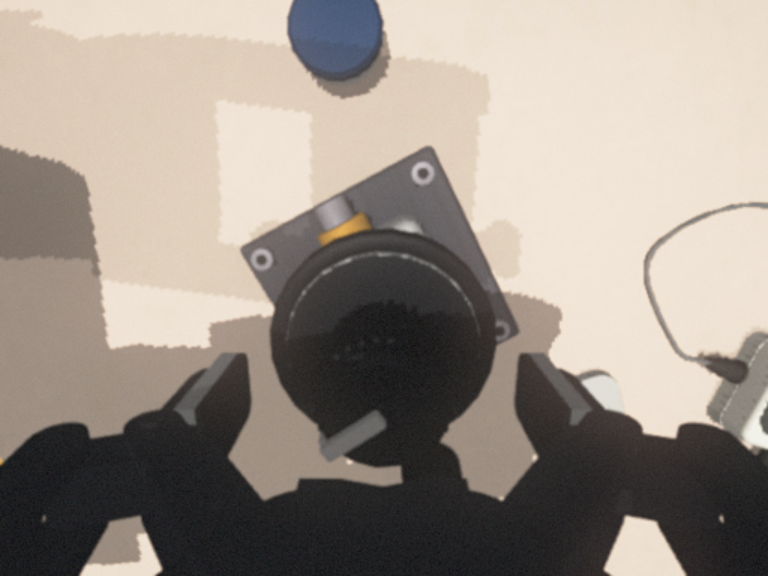

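Request:
{"name": "servo_tool", "arguments": {
  "rows": [
    [30, [0, 0, 0], [0, 0, 0]],
    [30, [0, 0, 0], [0, 0, 0]],
    [30, [0, 0, 0], [0, 0, 0]],
    [30, [0, 0, 0], [0, 0, 0]],
    [30, [0, 0, 0], [0, 0, 0]],
    [30, [0, 0, 0], [0, 0, 0]]
  ],
  "force": 35
}}

```text
clock: 6.75
eef_pos: [535.9, -121.5, 100.6]
tcp_rot: [3.141, 0.0, 1.377]
contact_force: [-1.4, -0.0, 6.0]
opening: 0.483
```

Run:
```python
from h import *
s=sense();print(s['clock'],s['eef_pos'],s['tcp_rot'],s['contact_force'],s['wrist_torque'])
c=get_calibration("wrist")
o=at_z(c,(328/1.5,447/1.5),132);i=at_z(c,(380/1.5,420/1.5),132);d=(o-i)[:2]
print(o,i,np.hypot(*d),np.degrees(np.arctan2(d[1],d[0])))
```

```text
6.75 [ 535.88397274 -121.48133359  100.62274169] [3.14101109e+00 1.53252142e-05 1.37663160e+00] [-1.43031607 -0.04761525  6.03482004] [ 0.07309571  0.19257861 -0.02081467]
[ 518.86268636 -128.36227672  132.        ] [ 535.03766111 -122.60791629  132.        ] 17.168065476331467 -160.41662844080696
```

Request:
{"name": "servo_tool", "arguments": {
  "rows": [
    [30, [0, 0, 0], [0, 0, -8]],
    [30, [0, 0, 0], [0, 0, -8]],
    [30, [0, 0, 0], [0, 0, -8]],
    [30, [0, 0, 0], [0, 0, -8]],
    [30, [0, 0, 0], [0, 0, -7]],
    [30, [0, 0, 0], [0, 0, -7]],
    [30, [0, 0, 0], [0, 0, 0]],
    [30, [0, 0, 0], [0, 0, 0]]
  ]
}}

```text
clock: 7.75
eef_pos: [535.4, -121.6, 100.6]
tcp_rot: [-3.141, 0.0, 2.18]
contact_force: [-2.2, -1.2, 6.4]
opening: 0.481
```

Run:
```python
from h import *
s=sense();print(s['clock'],s['eef_pos'],s['tcp_rot'],s['contact_force'],s['wrist_torque'],s['opening'])
r=[]
for n in("wrist","side"):
    f=grab_frame(n)
    if n=="side":
        u=proj(get_calibration(n),[536,-121,100]).astype(int);print(u);f=f[u[1]-60:u[1]+60,u[0]-60:u[0]+60];f=cv2.resize(f,(384,384),interpolation=cv2.INTER_CUBIC)
    else: f=f[:,100:484]
    r.append(f)
cv2.imwrite("pics/v4.png",np.hstack(r))
```

```text
7.75 [ 535.38472893 -121.61484361  100.60260539] [-3.14102175e+00  8.35340593e-05  2.17990650e+00] [-2.20235116 -1.19767585  6.38984473] [-0.31523423  0.53877521  0.04476938] 0.48094506315989016
[301 233]
```

View pics/v4.png

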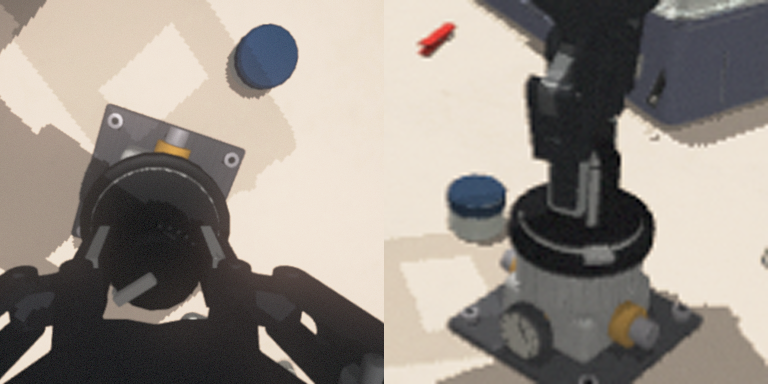

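Request:
{"name": "servo_tool", "arguments": {
  "rows": [
    [30, [0, 0, 0], [0, 0, -5]],
    [30, [0, 0, 0], [0, 0, 0]],
    [30, [0, 0, -1], [0, 0, 0]],
    [30, [0, 0, -1], [0, 0, 0]],
    [30, [0, 0, -0.5], [0, 0, 0]],
    [30, [0, 0, 0], [0, 0, 0]]
  ]
}}

```text
clock: 8.6
eef_pos: [535.2, -121.5, 102.6]
tcp_rot: [-3.141, -0.0, 2.267]
contact_force: [-0.9, -2.1, -3.9]
opening: 0.48
```

Request:
{"name": "servo_tool", "arguments": {
  "rows": [
    [30, [0, 0, -0.7], [0, 0, 0]],
    [30, [0, 0, 0], [0, 0, 0]],
    [30, [0, 0, 0], [0, 0, 0]]
  ]
}}

```text
clock: 8.98
eef_pos: [535.2, -121.4, 103.3]
tcp_rot: [-3.141, -0.0, 2.267]
contact_force: [-2.6, -3.3, -5.5]
opening: 0.479
```

Request:
{"name": "servo_tool", "arguments": {
  "rows": [
    [30, [0, 0, -0.7], [0, 0, 0]],
    [30, [0, 0, 0], [0, 0, 0]],
    [30, [0, 0, 0], [0, 0, 0]]
  ]
}}

```text
clock: 9.35
eef_pos: [535.2, -121.4, 103.9]
tcp_rot: [-3.141, -0.001, 2.267]
contact_force: [-2.2, -5.0, -8.7]
opening: 0.485
```

Request:
{"name": "servo_tool", "arguments": {
  "rows": [
    [30, [0, 0, 2], [0, 0, 0]],
    [30, [0, 0, 1.9], [0, 0, 0]],
    [30, [0, 0, 0], [0, 0, -4]],
    [30, [0, 0, 0], [0, 0, 0]],
    [30, [0, 0, -2], [0, 0, 0]],
    [30, [0, 0, -1.2], [0, 0, 0]],
    [30, [0, 0, -0.7], [0, 0, 0]],
    [30, [0, 0, 0], [0, 0, 0]]
  ]
}}

```text
clock: 10.35
eef_pos: [535.4, -121.5, 104.6]
tcp_rot: [-3.141, -0.0, 2.337]
contact_force: [-4.1, -3.4, -1.4]
opening: 0.483
```

Request:
{"name": "servo_tool", "arguments": {
  "rows": [
    [30, [0, 0, -0.8], [0, 0, 0]],
    [30, [0, 0, 0], [0, 0, 0]]
  ]
}}

```text
clock: 10.6
eef_pos: [535.4, -121.5, 105.4]
tcp_rot: [-3.141, -0.0, 2.337]
contact_force: [-4.4, -4.1, -0.9]
opening: 0.481
```

Request:
{"name": "servo_tool", "arguments": {
  "rows": [
    [30, [0, 0, -1], [0, 0, 0]],
    [30, [0, 0, -1], [0, 0, 0]],
    [30, [0, 0, -1], [0, 0, 0]],
    [30, [0, 0, 0], [0, 0, 0]]
  ]
}}

```text
clock: 11.1
eef_pos: [535.4, -121.5, 108.6]
tcp_rot: [-3.141, -0.0, 2.337]
contact_force: [-4.4, -3.8, 0.8]
opening: 0.481
```

Request:
{"name": "servo_tool", "arguments": {
  "rows": [
    [30, [0, 0, -1], [0, 0, 0]],
    [30, [0, 0, -1], [0, 0, 0]],
    [30, [0, 0, 0], [0, 0, 0]],
    [30, [0, 0, 0], [0, 0, 0]]
  ]
}}

```text
clock: 11.6
eef_pos: [535.5, -121.5, 110.7]
tcp_rot: [-3.141, 0.0, 2.337]
contact_force: [-5.4, -4.8, 0.9]
opening: 0.482
```

Request:
{"name": "servo_tool", "arguments": {
  "rows": [
    [30, [0, 0, -0.6], [0, 0, 0]],
    [30, [0, 0, 0], [0, 0, 0]],
    [85, [0, 0, 0], [0, 0, 0]],
    [85, [0, 0, 0], [0, 0, 0]],
    [85, [0, 0, 0], [0, 0, 0]],
    [85, [0, 0, 0], [0, 0, 0]]
  ]
}}

```text
clock: 12.35
eef_pos: [535.8, -121.3, 110.7]
tcp_rot: [3.141, 0.0, 2.337]
contact_force: [1.4, 0.4, 0.1]
opening: 0.999
```

Request:
{"name": "servo_tool", "arguments": {
  "rows": [
    [85, [0, 0, -15], [0, 0, 0]],
    [85, [0, 0, -30], [0, 0, 0]],
    [85, [0, 0, -40], [0, 0, 0]],
    [85, [0, 0, -40], [0, 0, 0]],
    [85, [0, 0, 0], [0, 0, 0]]
  ]
}}

```text
clock: 12.98
eef_pos: [537.7, -121.8, 240.0]
tcp_rot: [3.138, 0.006, 2.337]
contact_force: [0.4, 0.3, 0.8]
opening: 0.997
```

Run:
```python
from h import *
s=sense();print(s['clock'],s['eef_pos'],s['tcp_rot'],s['contact_force'],s['opening'])
c=get_calibration("wrist");r=[]
for n in("wrist","side"):
    f=grab_frame(n)
    cv2.imwrite(f"pics/end_{n}.png",f)
    u=proj(get_calibration(n),[536,-121,110]).astype(int);print(n,u);w=60
    x0=max(0,u[0]-w);y0=max(0,u[1]-w);f=f[y0:y0+2*w,x0:x0+2*w];print(x0,y0,f.shape)
    r.append(cv2.resize(f,(400,400),interpolation=cv2.INTER_CUBIC))
cs=get_calibration("side")
for z in(132,143):
    a=np.linspace(0,6.28,60);P=np.array([proj(cs,[535.8+21*np.cos(t),-121.2+21*np.sin(t),z]) for t in a]);print("knob top row at",z,P[:,1].min().round(1),P[:,0].min().round(1),P[:,0].max().round(1))
cv2.imwrite("pics/v5.png",np.hstack(r))
```

```text
12.975 [ 537.74470899 -121.83873033  239.98615976] [3.13760604 0.00592415 2.33656433] [0.39246951 0.26878548 0.79700907] 0.9965243095754424
wrist [253 183]
193 123 (120, 120, 3)
side [301 229]
241 169 (120, 120, 3)
knob top row at 132 213.4 290.9 313.5
knob top row at 143 208.4 291.1 313.9
```

View pics/v5.png

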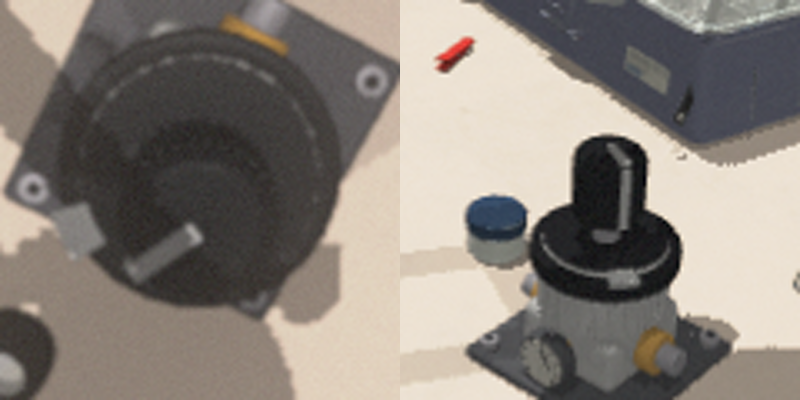

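Run:
```python
from h import *
c=get_calibration("wrist");C=np.array([535.8,-121.2])
def A(uv,z):
    w=at_z(c,uv,z)[:2]-C;return w.round(1),np.hypot(*w).round(1),np.degrees(np.arctan2(w[1],w[0])).round(1)
p=lambda x,y:(193+x*.3,123+y*.3)
print("mark",A(p(77,231),87.5),"tip",A(p(133,275),143),"inner",A(p(193,234),143))
for n in("scene",):
    grab_frame(n);k=get_calibration(n)
for t in("parts_pot1","loupe","workpiece1","knob_grip"):
    print(t,[(round(x["conf"],2),c2w(k,x["centre"]).round().tolist()) for x in boxes_of("scene",t)[:1]])
```

```text
mark (array([-18.1, -36. ]), np.float64(40.3), np.float64(-116.7)) tip (array([ -5.8, -18.7]), np.float64(19.6), np.float64(-107.1)) inner (array([-2.3, -0.8]), np.float64(2.5), np.float64(-160.2))
parts_pot1 [(0.63, [533.0, 5.0, 30.0])]
loupe [(0.6, [531.0, -240.0, 20.0])]
workpiece1 [(0.75, [644.0, -222.0, 7.0])]
knob_grip [(0.75, [525.0, -125.0, 136.0])]
```

```bash
python3 -c "from rig import *;print(sign_off())"
```

```text
the job is handed in; nothing more can be done
None
```

The regulator is set and locked. The knob stands clicked up in the notch just past the mark, and the gripper has let go and backed off about 130 mm above it. I handed the job in at about 13 s; the hand-in reports no verdict.

- **Turning:** I gripped the knob at 35 N and turned it 46° counter-clockwise to the mark, with the knob still down. I held it there for over 0.1 s.
- **Finding the notch:** The first light pull, 5° past the mark, was blocked at about 9 N, so I lowered the knob and turned it 4° further. There it came up with the pull fading from about 1.4 N to slightly below zero, as the click should.
- **Knob height at the end:** In the side picture the knob top is about 5.6 px higher than at the start. Fully clicked up should give about 5 px.
- **Pointer at the end:** The camera puts the pointer tip about 10° past the mark, and the allowed range is -9° to +33°. My mark angle read -111° in early views and -117° in the last one, so this is good to about 6°.
- **Bystanders:** The pot, loupe and practice piece all read within about 3 mm of where they started, which is within the detector's error.

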